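# Clamp a stone slab on the trim saw carriage and run it to the blade

## Task

Get the stone slab ready for its cut: push it snugly into the corner of the saw's carriage, flat against both the fence and the side stop, then press the toggle clamp's handle down past its over-center point so that the clamp stays locked on the slab by itself. Then, with the slab clamped, slide the carriage towards the blade until the spring catch clicks in behind its ledge. Be gentle, the stone is brittle and the clamp is light: no ramming; do not knock the other things on the bench about.

Things in the scene. Friction and masses are not known exactly. Their poses are not given: they have to be found in the camera images.
- slab: Flat grey-green stone slab, 90 x 70 x 12 mm, 0.14 to 0.28 kg, lying loose on the carriage plate. Origin: centre of its underside; own x along the 90 mm side, own y along the 70 mm side.
- saw: The trim saw's fixed bed, a grey plate 470 x 350 x 10 mm; origin on the bench top. Own +x is the way the carriage slides, towards the upright round blade (70 mm radius, near rim at x 185 mm); own +y is to the left of that. The carriage keeps these axes; its frame, called C below, has its origin on the bench top at saw x = -50 mm + joint carriage, y = 0.
- nest (a point): Where the centre of the slab's underside lies when the slab is flush in the corner (90 mm side along the fence): in C (0, -55) mm, on the top of the aluminium carriage plate, 26 mm above the bench. The plate spans x -75 to 105, y -145 to 115 mm in C.
- fence_face (a point): Middle of the top edge of the fence's face, which looks to the saw's -y. In C: (25, -20) mm, 42 mm above the bench. The fence is a steel bar 16 mm high standing on the plate, x -50 to 100 mm, 12 mm thick.
- push_bar (a point): Middle of the top edge of the side stop's outer face, which looks to -x, away from the blade; push it to +x to slide the carriage. In C: (-59, -67.5) mm, 56 mm above the bench. The side stop is a steel bar 30 mm high, 14 mm thick, 85 mm long along y; its inner face, for the slab, is at x = -45 mm.
- pivot (a point): Axis of the clamp handle. In C: (0, 74) mm, 86 mm above the bench. The handle swings in the vertical plane through it along the saw's y, between two steel side plates, 29 mm apart over all, up to 98 mm above the bench.
- handle_grip (a point): Middle of the clamp handle's black grip, a round bar 20 mm thick; 94 mm from the pivot. The grip reaches 50 to 138 mm from the pivot. Own y points outward along the handle.
- handle (a joint): Clamp handle, rad. 0 = open, upright, 3 degrees over to -y; grows as it is pushed to +y and down. 1.62 = over-center, level, pointing to +y; 1.74 = stop, locked, drooping 7 degrees. The spindle meets the slab at about 1.25; from there the handle pushes back, up to about 10 N at the grip, and springs up if let go before about 1.58; past 1.62 it stays down.
- spindle_foot (a point): Middle of the underside of the rubber foot, 20 mm across, sprung (10 N/mm), at the end of the clamp arm that the handle moves. Open, the arm stands up over the fence, foot about 110 mm above the bench, top 135 mm. Locked, the foot stands on the slab at C (0, -58) mm with about 30 N.
- carriage (a joint): Slide of the carriage to the saw's +x, m. 0 = drawn back, 0.105 = end stop. About 3.5 N of friction plus 15 N per m/s. Over the last 30 mm a ledge on its -y edge must bend the catch aside, about 10 N; at about 0.102 the catch clicks in behind the ledge and holds the carriage there.
- catch (a joint): Spring leaf of the catch on the bed beside the carriage's -y edge, rad. 0 = relaxed; bent outward by about 0.06 while the ledge passes, back near 0 once clicked in.
Mind the look-alikes: they are no part of the job. What is meant by the slab is not purple or red, and is the larger of those in its own colour.

How it is judged:
By the outcome, as a careful person would: the job done as asked, in the order asked, and still so for the second after the job is handed in, with the robot touching nothing.
It also fails if it takes over 67 s, if anything falls off the work surface, if the arm or the gripper's body presses on something with over 40 N, if the wrist force passes 120 N, or if a joint passes its speed limit or range.

## Robot

A 6-joint arm with a two-finger parallel gripper is mounted at the origin on the work surface. World frame = base frame: x ahead of the robot, y to its left, z up, the work surface at z = 0. Lengths are in m, angles in rad, forces in N, time in s.
With the tool pointing down it reaches from about 0.3 to 0.775 m from the base axis. Payload 14.6 kg.
Tool frame: the origin (TCP) lies on the centre line of the jaws, within the pads' length; the fingertips stand 25 mm ahead of it and the grasp point (between the pads) lies 6 mm ahead of it (ctrl.tip_reach is the distance from the TCP to the fingertips, in m); z points along the fingers, y is the line along which they close (so a half turn about z gives the same grasp; the last joint's range is limited). The gripper opens to 94 mm and grips with 3 to 60 N. Pads are 16 mm wide; open, the fingers measure 119 mm over their backs; the gripper's body (75 mm by 177 mm) begins 78 mm behind the grasp point.
Start: joints at [1.058, 0.3, 1.521, -0, 1.321, -0.067], TCP at [0.237, 0.496, 0.23] pointing down, gripper open.
Joint ranges: [-3.03, 3.03], [-0.79, 2.21], [0.23, 2.52], [-1.04, 4.18], [0, 3.07], [-2.55, 2.55]. Speed limits (rad/s): [2.22, 2.22, 2.57, 3.14, 3.14, 3.14].

## Interface

Orientations are given as [roll, pitch, yaw] about the fixed x, y, z axes, in that order (R = Rz(yaw) Ry(pitch) Rx(roll)).
In Python, from station import ctrl gives the robot as it stands. The module is installed in compiled form; this text tells all that it offers.
- The arm moves only by the tool apply_moves, never from a script. Its argument "deltas" is a list of rows, each a list of 7 numbers: the closure in counts, from 0 (fully open) to 255 (shut), then the shift along the world's x, y, z in cm, then the turn, a rotation vector about the world's x, y, z in rad. In form: [[jaw, tx, ty, tz, ax, ay, az], ...]. A call has 1 to 10 rows; each row shifts and turns the commanded pose from where the row before left it; what a row does not reach is not made up. A row lasts 1/10 s, in which the tool goes at most 50 mm and 8.59 degrees, less where a joint would pass 70% of its speed; a pose out of reach is approached as far as the arm can. A call with a gripper value outside its range is refused whole. The fingers move at their own pace and stop on an object; "grip_force" is the grip in N (left out, the last holds). Time passes only in rows, so rows that do not move let the fingers close. It gives the time, the measured TCP pose, the force, the opening and the grip force at its end, in the units of the state.
- ctrl.get_obs(): the state, without advancing time (a new reading comes with each control period).
- ctrl.camera(name): name is "scene" or "top"; returns a dict with "img" (384x512x3 uint8, red, green, blue), "K" (3x3 intrinsics, pixels), "k1" (the pictures are not rectified: a ray, as slopes to the right and down, at radius r is drawn at 1 + k1 r^2 times it, then the intrinsics apply), "pose" (4x4, takes a point from camera to world coordinates). Camera axes: x right, y up, looking along -z (the intrinsics and any distortion apply to the point x, -y, -z); pixel columns grow to the right and rows downward; lengths in m; the calibration is good to about 2 mm. A picture is of the moment at which its call begins. There is no depth.
- ctrl.hand_in(): hands the job in; it is judged then, once.
The state is a dict: "time_s": time; "qpos": joint angles; "joint_vel": joint speeds; "tau": joint torques, N m; "ee_pos": TCP position; "eef_rot": TCP orientation; "force": force on the tool from outside, world axes, zero at the start; "moment": the same for the moment, N m; "grip_width": finger opening in m; "grip_force": force on a finger pad.
Only numpy, scipy, OpenCV 4.12 (cv2) and the standard library are available. Lean on these libraries where they do the work, as an engineer would, in place of code of your own. Each camera call takes 0.05 s, during which the arm holds its last target. There are 200 camera calls.

## Working session

There is one attempt and no reset: what is moved stays moved. The work goes in short steps, Python scripts to look and compute and a tool call to move; the robot and the scene stay as the last step left them, time stands still between calls to the robot, and variables do not carry over. Pictures are saved under pics/ and viewed, at most 10 in all, crops included, and the job is handed in when it is done.

Besides the shell and the picture viewer there is one more tool, called after "Emit:" by a JSON object that holds its "method" and its "body", one argument or row to a line. apply_moves: Moves the arm, as the interface text tells. Its arguments: {"type":"object","properties":{"deltas":{"type":"array"},"grip_force":{"type":"number"}},"required":["deltas"]}

```bash
mkdir -p pics
cat > h.py <<'E'
import numpy as np, cv2
from station import ctrl
def ray(c,u,v):
    K=c["K"];d=np.array([(u-K[0,2])/K[0,0],(v-K[1,2])/K[1,1]])
    s=d.copy()
    for _ in range(20): s=d/(1+c["k1"]*(s@s))
    P=np.array(c["pose"]);return P[:3,3],P[:3,:3]@np.array([s[0],-s[1],-1])
def onz(c,u,v,z):
    o,d=ray(c,u,v);return o+d*(z-o[2])/d[2]
def proj(c,p):
    P=np.array(c["pose"]);q=P[:3,:3].T@(np.array(p)-P[:3,3]);s=np.array([q[0],-q[1]])/-q[2]
    s=s*(1+c["k1"]*(s@s));K=c["K"];return np.array([K[0,0]*s[0]+K[0,2],K[1,1]*s[1]+K[1,2]])
def tri(c1,p1,c2,p2):
    o,d=ray(c1,*p1);a,b=ray(c2,*p2);d/=np.linalg.norm(d);b/=np.linalg.norm(b)
    t=np.linalg.lstsq(np.c_[d,-b],a-o,rcond=None)[0];x,y=o+d*t[0],a+b*t[1]
    return (x+y)/2,np.linalg.norm(x-y)
E
python3 - <<'E'
from h import *
import pickle
np.set_printoptions(precision=3,suppress=True)
for n in("scene","top"):
    c=ctrl.camera(n);pickle.dump(c,open(n+".pkl","wb"))
    cv2.imwrite(f"pics/{n}0.png",cv2.resize(c["img"][:,:,::-1],(800,600),interpolation=cv2.INTER_CUBIC));print(n,c["K"],c["k1"],c["pose"])
o=ctrl.get_obs();print(o["time_s"],o["ee_pos"],o["eef_rot"],o["force"],ctrl.tip_reach)
E
```

```text
scene [[423.007   0.    262.949]
 [  0.    423.007 188.57 ]
 [  0.      0.      1.   ]] -0.05591418087214126 [[-0.863 -0.426  0.272  0.768]
 [ 0.506 -0.732  0.457  0.261]
 [ 0.005  0.532  0.847  0.993]
 [ 0.     0.     0.     1.   ]]
top [[438.382   0.    254.537]
 [  0.    438.382 187.031]
 [  0.      0.      1.   ]] 0.027382537830991295 [[-0.004  0.991 -0.135  0.343]
 [-1.    -0.005 -0.008 -0.202]
 [-0.008  0.135  0.991  1.045]
 [ 0.     0.     0.     1.   ]]
0.1 [0.237 0.496 0.23 ] [-3.141 -0.     2.696] [-0.378 -0.244  0.191] 0.025
```

View pics/scene0.png

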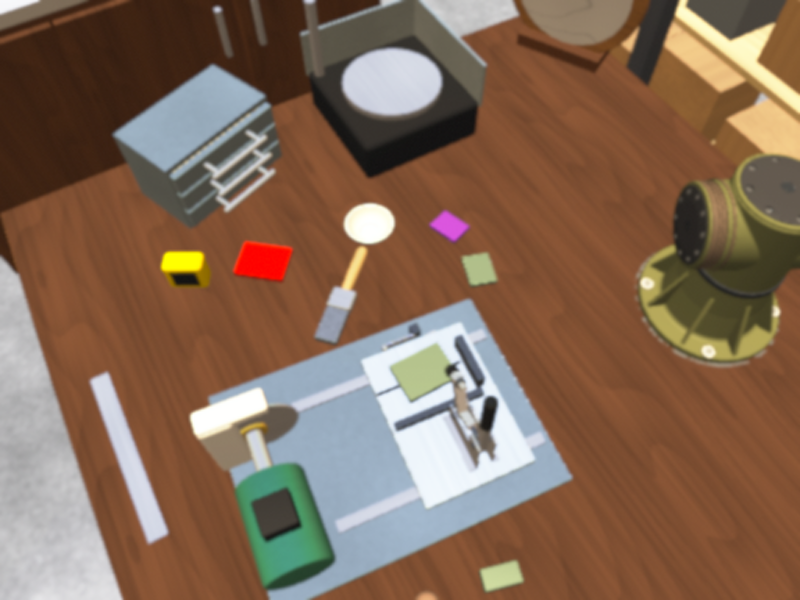

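View pics/top0.png

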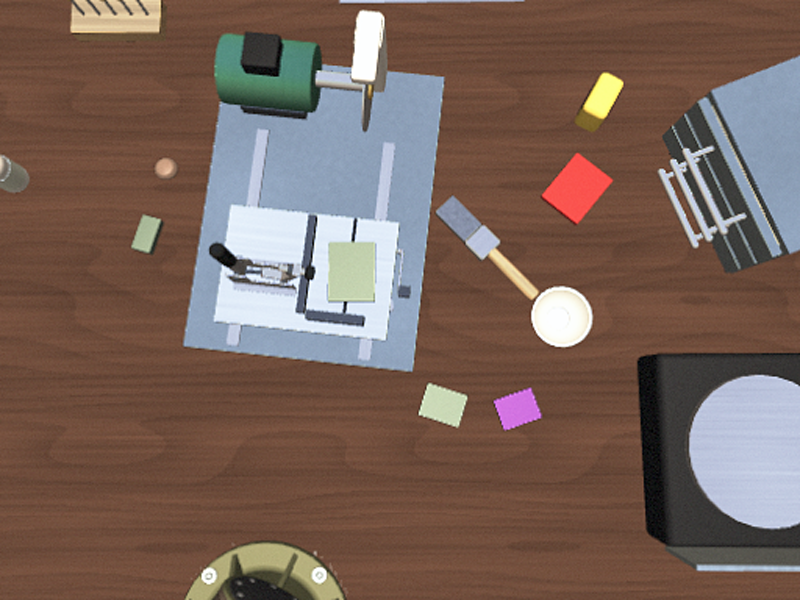

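The slab candidates are the green ones. The large one on the carriage is at top (352,271) / scene (425,370). There are smaller ones at top (443,405) and (147,234), plus red (577,188) and purple (518,408). The large green one on the white plate fits the description. Next I'll measure it and confirm in a crop.

```bash
cat > m.py <<'E'
from h import *
np.set_printoptions(precision=4,suppress=True)
def quad(m,eps=None):
    m=cv2.morphologyEx(m,cv2.MORPH_OPEN,np.ones((3,3)))
    cs=cv2.findContours(m,cv2.RETR_EXTERNAL,cv2.CHAIN_APPROX_NONE)[0];c=max(cs,key=cv2.contourArea)
    return c
def slabmask(img):
    h=cv2.cvtColor(img,cv2.COLOR_RGB2HSV);return cv2.inRange(h,(28,45,60),(48,255,255))
def whitemask(img):
    return cv2.inRange(img,(205,205,205),(255,255,255))
def rect_on(c,cnt,z):
    p=np.array([onz(c,u,v,z)[:2] for u,v in cnt[:,0,:].astype(float)])
    r=cv2.minAreaRect((p*1000).astype(np.float32));return r
E
python3 - <<'E'
from m import *
import pickle
T=pickle.load(open("top.pkl","rb"));S=pickle.load(open("scene.pkl","rb"))
for n,c in(("top",T),("scene",S)):
    img=c["img"]
    s=quad(slabmask(img)[:,:]);print(n,"slab area",cv2.contourArea(s),rect_on(c,s,.038))
    q=cv2.approxPolyDP(s,5,True)[:,0];print(q.tolist())
    w=whitemask(img);w[:120]=0
    w=w.copy(); 
    m=cv2.morphologyEx(w|slabmask(img),cv2.MORPH_CLOSE,np.ones((15,15)))
    p=quad(m);print(" plate",cv2.contourArea(p),rect_on(c,p,.026),cv2.boxPoints(rect_on(c,p,.026)).tolist())
    print(cv2.approxPolyDP(cv2.convexHull(p),5,True)[:,0].tolist())
    h=cv2.cvtColor(img,cv2.COLOR_RGB2HSV)
for n,c,b in(("top",T,(110,120,290,245)),("scene",S,(215,190,365,330))):
    x0,y0,x1,y1=b;cr=c["img"][y0:y1,x0:x1,::-1]
    cv2.imwrite(f"pics/{n}c.png",cv2.resize(cr,None,fx=4,fy=4,interpolation=cv2.INTER_CUBIC))
E
```

```text
top slab area 332.5 ((786.1698608398438, -511.11578369140625), (33.99769592285156, 65.13563537597656), 60.36982727050781)
[[389, 47], [375, 66], [383, 73], [397, 55]]
 plate 8081.5 ((516.3341674804688, -58.59649658203125), (261.9150695800781, 181.68663024902344), 83.28710174560547) [[410.8054504394531, -178.03717041015625], [591.2465209960938, -199.27529907226562], [621.8629150390625, 60.84417724609375], [441.42181396484375, 82.08230590820312]]
[[148, 131], [254, 143], [246, 216], [137, 205]]
scene slab area 766.0 ((517.2733154296875, -119.92737579345703), (66.91706848144531, 86.23861694335938), 88.90198516845703)
[[279, 221], [251, 234], [262, 255], [287, 243]]
 plate 7927.5 ((567.2802734375, -60.46052551269531), (261.8243408203125, 329.8560485839844), 83.501220703125) [[388.59515380859375, -171.86459350585938], [716.3316040039062, -209.19839477539062], [745.9653930664062, 50.94354248046875], [418.22894287109375, 88.27734375]]
[[308, 212], [346, 279], [341, 293], [275, 324], [217, 337], [190, 258], [276, 212]]
```

View pics/topc.png

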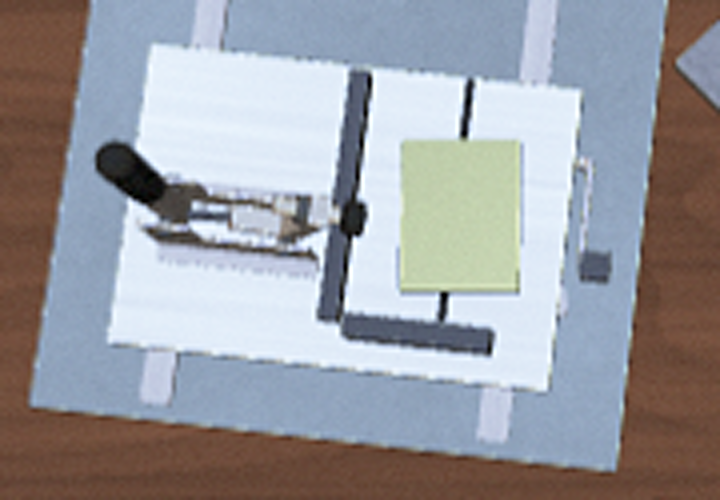

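View pics/scenec.png

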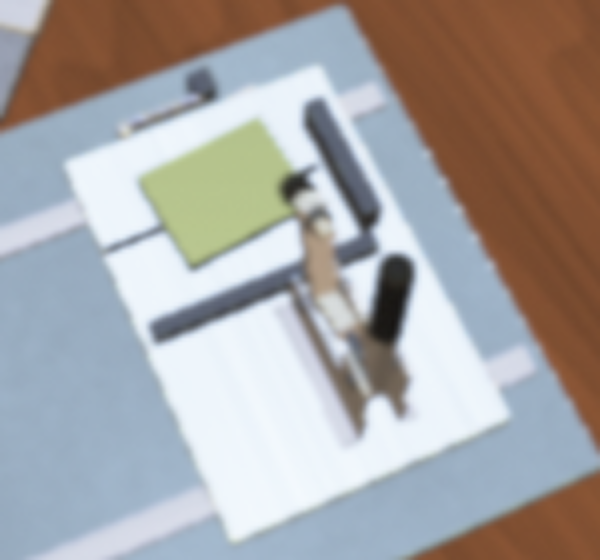

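Both crops show the slab as the large green rectangle on the white plate, at top crop (402–521, 140–292). It has gaps to the fence (left) and the side stop (below), and the handle is upright. Next I'll check heights across the two views.

Run:
```python
from m import *
import pickle
T=pickle.load(open("top.pkl","rb"));S=pickle.load(open("scene.pkl","rb"))
O=np.array([.5032,-.0419]);a=np.radians(-6.71);R=np.array([[np.cos(a),-np.sin(a)],[np.sin(a),np.cos(a)]])
toC=lambda p:(R.T@(p[:2]-O))*1000
ct=lambda u,v:(u/4+110-.4,v/4+120-.4)
cs=lambda u,v:(u/4+215-.4,v/4+190-.4)
P={"slab-x-y":((520,290),(260,119)),"slab+x-y":((521,139),(139,182)),"slab+x+y":((402,140),(192,266)),"slab-x+y":((402,288),(297,208)),
"plate+x+y":((153,44),(231,543)),"plate-x+y":((108,344),(510,413)),"plate+x-y":((581,90),(66,163)),"plate-x-y":((548,390),(320,65)),
"griptip":((113,157),(400,262)),"fence+x":((362,72),(152,335)),"stop end-y":((494,343),(316,104)),"foot":((352,205),(297,190))}
for k,(t,s) in P.items():
    x,e=tri(T,ct(*t),S,cs(*s));print(k,x,"gap mm %.1f"%(e*1000),"C",toC(x), "topray@.038",toC(onz(T,*ct(*t),.038)))
```

```text
slab-x-y [ 0.4693 -0.158   0.0271] gap mm 3.2 C [ -20.0899 -119.2496] topray@.038 [ -20.0841 -120.7941]
slab+x-y [ 0.5591 -0.1583  0.0274] gap mm 3.9 C [  69.0772 -109.0862] topray@.038 [  68.5074 -110.8924]
slab+x+y [ 0.559  -0.0894  0.0323] gap mm 0.8 C [ 60.9322 -40.6635] topray@.038 [ 60.1291 -41.6528]
slab-x+y [ 0.4759 -0.0917  0.0195] gap mm 7.9 C [-21.2639 -52.6583] topray@.038 [-26.5842 -52.7132]
plate+x+y [0.6221 0.0628 0.0167] gap mm 0.4 C [105.8734 117.8814] topray@.038 [100.9496 111.6477]
plate-x+y [0.4409 0.0826 0.0205] gap mm 0.9 C [-76.3954 116.3417] topray@.038 [-77.8441 111.5945]
plate+x-y [ 0.5907 -0.1947  0.0223] gap mm 1.4 C [ 104.7748 -141.5718] topray@.038 [ 101.5965 -142.5075]
plate-x-y [ 0.4116 -0.1745  0.021 ] gap mm 2.0 C [ -75.4943 -142.4394] topray@.038 [ -75.765  -143.5974]
griptip [0.5109 0.0286 0.22  ] gap mm 1.9 C [-0.5658 70.9253] topray@.038 [ 31.1205 125.0594]
fence+x [ 0.6012 -0.0647  0.0279] gap mm 0.9 C [100.0193 -11.1967] topray@.038 [ 97.995  -13.0805]
stop end-y [ 0.4369 -0.1435  0.0403] gap mm 3.5 C [ -53.9596 -108.6558] topray@.038 [ -52.3505 -109.5161]
foot [ 0.5037 -0.0705  0.1164] gap mm 5.8 C [  3.8591 -28.3262] topray@.038 [ 18.5395 -17.5574]
```

Emit:
{"method": "apply_moves", "body": {
  "deltas": [
    [120,0,0,4,0,0,0],
    [120,0,0,4,0,0,0],
    [120,1.36,-3.37,0,0,0,-0.062],
    [120,1.36,-3.37,0,0,0,-0.062],
    [120,1.36,-3.37,0,0,0,-0.062],
    [120,1.36,-3.37,0,0,0,-0.062],
    [120,1.36,-3.37,0,0,0,-0.062],
    [120,1.36,-3.37,0,0,0,-0.062],
    [120,1.36,-3.37,0,0,0,-0.062],
    [120,1.36,-3.37,0,0,0,-0.062]
  ]
}}

```text
time_s: 1.1
ee_pos: [0.3461, 0.2252, 0.3103]
eef_rot: [-3.141, 0.0, 2.197]
force: [-0.4, 0.3, 0.5]
grip_width: 0.0497
grip_force: 0.0
```

Emit:
{"method": "apply_moves", "body": {
  "deltas": [
    [120,1.36,-3.37,0,0,0,-0.062],
    [120,1.36,-3.37,0,0,0,-0.062],
    [120,1.36,-3.37,0,0,0,-0.062],
    [120,1.36,-3.37,0,0,0,-0.062],
    [120,1.36,-3.37,0,0,0,-0.062],
    [120,1.36,-3.37,0,0,0,-0.062],
    [120,1.36,-3.37,0,0,0,-0.062],
    [120,1.36,-3.37,0,0,0,-0.062],
    [120,1.36,-3.37,0,0,0,-0.062],
    [120,1.36,-3.37,0,0,0,-0.062]
  ]
}}

```text
time_s: 2.1
ee_pos: [0.4822, -0.1119, 0.3102]
eef_rot: [-3.141, -0.0, 1.577]
force: [-0.4, 0.4, 0.1]
grip_width: 0.0494
grip_force: 0.0
```

Emit:
{"method": "apply_moves", "body": {
  "deltas": [
    [120,0,0,0,0,0,0],
    [120,0,0,0,0,0,0],
    [120,0,0,0,0,0,0]
  ]
}}

```text
time_s: 2.4
ee_pos: [0.4817, -0.1097, 0.3104]
eef_rot: [-3.141, -0.0, 1.581]
force: [-0.2, 0.6, -0.2]
grip_width: 0.0496
grip_force: 0.0
```

Emit:
{"method": "apply_moves", "body": {
  "deltas": [
    [120,0.9,-2.3,0,0,0,-0.042],
    [120,0.9,-2.2,0,0,0,-0.042],
    [120,0.8,-2.2,-2,0,0,-0.043],
    [120,0,0,-4,0,0,0],
    [120,0,0,-4,0,0,0],
    [120,0,0,-4,0,0,0],
    [120,0,0,-4,0,0,0],
    [120,0,0,-2,0,0,0],
    [120,0,0,0,0,0,0],
    [120,0,0,0,0,0,0]
  ]
}}

```text
time_s: 3.4
ee_pos: [0.5084, -0.1768, 0.1115]
eef_rot: [3.141, 0.0, 1.454]
force: [-0.1, 0.2, 0.5]
grip_width: 0.0499
grip_force: 0.0
```

Run:
```python
from h import *
o=ctrl.get_obs();print(o["ee_pos"],o["eef_rot"],o["force"])
a=ctrl.camera("top")["img"][90:260,90:290,::-1];b=ctrl.camera("scene")["img"][160:330,170:370,::-1]
cv2.imwrite("pics/p1.png",cv2.resize(np.hstack([a,b]),(800,340),interpolation=cv2.INTER_CUBIC))
```

```text
[ 0.50835711 -0.17682452  0.11151751] [3.14078049e+00 2.13389893e-04 1.45402844e+00] [-0.08565536  0.24900043  0.47849978]
```

View pics/p1.png

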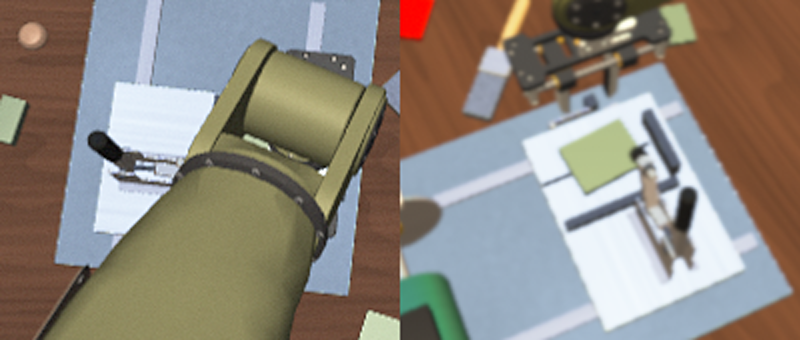

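The fingers stand above the plate's -y strip beside the slab, and the scene is unchanged. I'll go down and push towards the fence.

Emit:
{"method": "apply_moves", "body": {
  "deltas": [
    [120,0,0,-2,0,0,0],
    [120,0,0,-2,0,0,0],
    [120,0,0,-1,0,0,0],
    [120,0,0,-0.5,0,0,0],
    [120,0,0,0,0,0,0],
    [120,0.04,0.3,0,0,0,0],
    [120,0.04,0.3,0,0,0,0],
    [120,0.04,0.3,0,0,0,0]
  ]
}}

```text
time_s: 4.3
ee_pos: [0.5094, -0.1682, 0.056]
eef_rot: [3.141, 0.0, 1.453]
force: [-0.2, -2.0, 0.2]
grip_width: 0.0498
grip_force: 0.8
```

Emit:
{"method": "apply_moves", "body": {
  "deltas": [
    [120,0.04,0.3,0,0,0,0],
    [120,0.04,0.3,0,0,0,0],
    [120,0.04,0.3,0,0,0,0],
    [120,0.04,0.3,0,0,0,0],
    [120,0.04,0.3,0,0,0,0]
  ]
}}

```text
time_s: 4.8
ee_pos: [0.5113, -0.1532, 0.0556]
eef_rot: [3.141, 0.0, 1.453]
force: [-0.5, -2.8, 2.2]
grip_width: 0.0502
grip_force: 1.1
```

Emit:
{"method": "apply_moves", "body": {
  "deltas": [
    [120,0.03,0.25,0,0,0,0],
    [120,0.02,0.2,0,0,0,0],
    [120,0.02,0.2,0,0,0,0]
  ]
}}

```text
time_s: 5.1
ee_pos: [0.5119, -0.1467, 0.0555]
eef_rot: [3.141, 0.0, 1.453]
force: [-0.2, -2.3, 2.5]
grip_width: 0.0495
grip_force: 1.2
```

Emit:
{"method": "apply_moves", "body": {
  "deltas": [
    [120,0.02,0.15,0,0,0,0],
    [120,0.02,0.15,0,0,0,0],
    [120,0,0,0,0,0,0]
  ]
}}

```text
time_s: 5.4
ee_pos: [0.5122, -0.1436, 0.0553]
eef_rot: [-3.141, -0.0, 1.453]
force: [0.1, 1.5, -1.2]
grip_width: 0.0497
grip_force: 0.1
```

Emit:
{"method": "apply_moves", "body": {
  "deltas": [
    [120,0.01,0.1,0,0,0,0],
    [120,0.01,0.1,0,0,0,0],
    [120,0,0,0,0,0,0]
  ]
}}

```text
time_s: 5.7
ee_pos: [0.5124, -0.1417, 0.0553]
eef_rot: [-3.141, -0.0, 1.453]
force: [0.5, -0.4, -0.2]
grip_width: 0.0498
grip_force: 0.1
```

Emit:
{"method": "apply_moves", "body": {
  "deltas": [
    [120,0.01,0.1,0,0,0,0],
    [120,0.01,0.1,0,0,0,0],
    [120,0,0,0,0,0,0]
  ]
}}

```text
time_s: 6.0
ee_pos: [0.5126, -0.1407, 0.0555]
eef_rot: [3.141, 0.002, 1.453]
force: [-0.3, -8.2, -0.2]
grip_width: 0.05
grip_force: 4.5
```

Emit:
{"method": "apply_moves", "body": {
  "deltas": [
    [120,0.01,0.1,0,0,0,0],
    [120,0.01,0.1,0,0,0,0]
  ]
}}

```text
time_s: 6.2
ee_pos: [0.5127, -0.1403, 0.0557]
eef_rot: [3.141, 0.004, 1.453]
force: [-5.2, -27.5, 0.0]
grip_width: 0.0497
grip_force: 13.9
```

Contact with the fence, with the slab edge at C y ≈ -89 as expected. I'll back off, rise and turn for the push towards the side stop.

Emit:
{"method": "apply_moves", "body": {
  "deltas": [
    [120,-0.05,-0.4,0,0,0,0],
    [120,-0.1,-0.8,0,0,0,0],
    [120,0,0,3,0,0,0],
    [120,0,0,4,0,0,0],
    [120,0,0,4,0,0,0],
    [174,0,0,4,0,0,0.1],
    [174,1,0,0,0,0,0.14],
    [174,1,0,0,0,0,0.14],
    [174,1,0.5,0,0,0,0.14],
    [174,1,0.5,0,0,0,0.14]
  ]
}}

```text
time_s: 7.2
ee_pos: [0.5516, -0.1399, 0.2054]
eef_rot: [3.142, -0.0, 2.118]
force: [-0.4, -0.6, -0.4]
grip_width: 0.03
grip_force: 0.0
```

Emit:
{"method": "apply_moves", "body": {
  "deltas": [
    [174,1,0.5,0,0,0,0.14],
    [174,1,0.5,0,0,0,0.14],
    [174,1,0.5,0,0,0,0.14],
    [174,0.5,0.5,0,0,0,0.14],
    [174,0,0.5,0,0,0,0.14],
    [174,0,0.5,0,0,0,0.14],
    [174,0,0,0,0,0,0.07],
    [174,0,0,0,0.015,0.124,0],
    [174,0,0,0,0.015,0.124,0],
    [174,0,0,0,0,0,0]
  ]
}}

```text
time_s: 8.2
ee_pos: [0.5868, -0.11, 0.2037]
eef_rot: [3.14, -0.255, 3.023]
force: [-0.2, 0.5, -0.8]
grip_width: 0.0296
grip_force: 0.0
```

```bash
cat > st.py <<'E'
from h import *
from scipy.spatial.transform import Rotation as Ro
np.set_printoptions(precision=4,suppress=True)
o=ctrl.get_obs();M=Ro.from_euler("xyz",o["eef_rot"]).as_matrix()
a=np.radians(-6.71);R=np.array([[np.cos(a),-np.sin(a)],[np.sin(a),np.cos(a)]]);O=np.array([.5032,-.0419])
p=np.array(o["ee_pos"]);tip=p+.025*M[:,2]
print(o["time_s"],"q",np.array(o["qpos"]),"tcp",p,"C",R.T@(p[:2]-O)*1000,"tipC",R.T@(tip[:2]-O)*1000,tip[2],"jawaxis C",R.T@M[:2,1],"f",np.array(o["force"]))
print("z axis C",R.T@M[:2,2],M[2,2])
E
python3 st.py
```

```text
8.2 q [-0.235   0.5722  1.216  -0.0282  1.607  -1.6847] tcp [ 0.5868 -0.11    0.2037] C [ 90.9599 -57.8199] tipC [ 84.6526 -57.783 ] 0.17952482305211018 jawaxis C [0.0015 1.    ] f [-0.1894  0.4912 -0.8343]
z axis C [-0.2523  0.0015] -0.9676495047307094
```

Emit:
{"method": "apply_moves", "body": {
  "deltas": [
    [174,0,0,-3.5,0,0,0],
    [174,0,0,-3.5,0,0,0],
    [174,0,0,-3.5,0,0,0],
    [174,0,0,-3,0,0,0],
    [174,0,0,-1.1,0,0,0],
    [174,0,0,0,0,0,0],
    [174,-0.3,0.035,0,0,0,0],
    [174,-0.3,0.035,0,0,0,0],
    [174,-0.3,0.035,0,0,0,0],
    [174,-0.3,0.035,0,0,0,0]
  ]
}}

```text
time_s: 9.2
ee_pos: [0.5749, -0.1086, 0.0607]
eef_rot: [3.142, -0.247, 3.023]
force: [3.4, -1.1, 4.1]
grip_width: 0.0302
grip_force: 2.4
```

Emit:
{"method": "apply_moves", "body": {
  "deltas": [
    [174,-0.3,0.035,0,0,0,0],
    [174,-0.3,0.035,0,0,0,0],
    [174,-0.3,0.035,0,0,0,0]
  ]
}}

```text
time_s: 9.5
ee_pos: [0.566, -0.1076, 0.0605]
eef_rot: [3.142, -0.247, 3.023]
force: [6.0, -1.1, 7.0]
grip_width: 0.03
grip_force: 3.9
```

Emit:
{"method": "apply_moves", "body": {
  "deltas": [
    [174,-0.3,0.035,0,0,0,0],
    [174,-0.2,0.024,0,0,0,0]
  ]
}}

```text
time_s: 9.7
ee_pos: [0.5611, -0.107, 0.0605]
eef_rot: [3.142, -0.247, 3.023]
force: [5.6, -0.5, 7.0]
grip_width: 0.0296
grip_force: 3.7
```

```bash
python3 st.py
```

```text
9.7 q [-0.2399  0.6632  1.4246 -0.0306  1.2988 -1.6801] tcp [ 0.5611 -0.107   0.0605] C [ 65.068  -57.9038] tipC [ 58.963  -57.8925] 0.03627180542515927 jawaxis C [0.0017 1.    ] f [ 5.6141 -0.5119  6.9679]
z axis C [-0.2442  0.0005] -0.9697253839262852
```

The tip sits too high, at the slab's top edge. I'll back off, go 5 mm lower and push again.

Emit:
{"method": "apply_moves", "body": {
  "deltas": [
    [174,0.3,-0.035,0,0,0,0],
    [174,0.9,-0.11,0,0,0,0],
    [174,0.9,-0.11,0,0,0,0],
    [174,0,0,-0.5,0,0,0],
    [174,0,0,0,0,0,0]
  ]
}}

```text
time_s: 10.2
ee_pos: [0.5805, -0.1092, 0.0533]
eef_rot: [3.141, -0.252, 3.023]
force: [0.1, -0.3, -0.6]
grip_width: 0.0301
grip_force: 0.0
```

Run:
```python
from m import *
exec(open("st.py").read())
S=ctrl.camera("scene");s=quad(slabmask(S["img"]));q=cv2.approxPolyDP(s,4,True)[:,0]
print([(R.T@(onz(S,u,v,.038)[:2]-O)*1000) for u,v in q.astype(float)],q.tolist())
cv2.imwrite("pics/p2.png",cv2.resize(S["img"][170:330,190:360,::-1],None,fx=4,fy=3.6,interpolation=cv2.INTER_CUBIC))
```

```text
10.2 q [-0.236   0.7138  1.3575 -0.0294  1.3206 -1.6772] tcp [ 0.5805 -0.1092  0.0533] C [ 84.6055 -57.7757] tipC [ 78.3775 -57.7497] 0.02912873164218442 jawaxis C [0.0017 1.    ] f [ 0.0788 -0.2536 -0.5724]
z axis C [-0.2491  0.001 ] -0.9684713583192874
[array([-33.3149, -76.7945]), array([ 52.5702, -81.0946]), array([ 54.7762, -21.3757]), array([ -7.3011, -16.9839])] [[291, 229], [259, 240], [268, 261], [292, 253]]
```

View pics/p2.png

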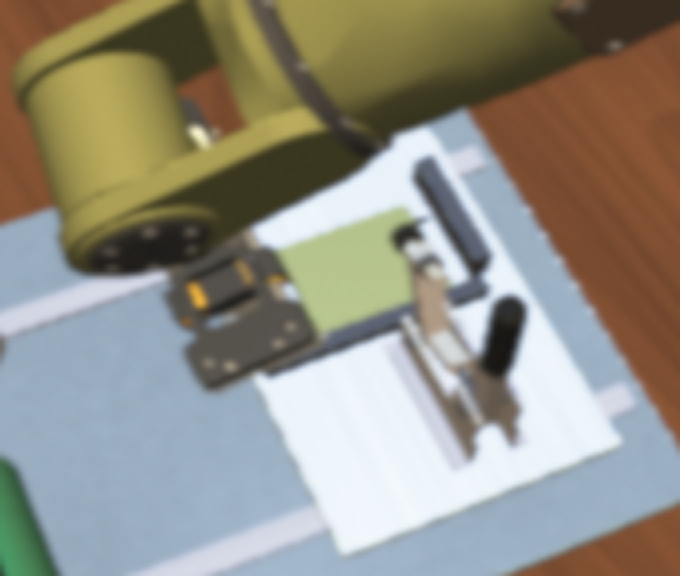

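The slab lies against the fence, with its +x edge at C x ≈ 53, so 6–8 mm remain to the stop. I'll push on from lower down.

Emit:
{"method": "apply_moves", "body": {
  "deltas": [
    [174,-0.5,0.06,0.2,0,0,0],
    [174,-0.5,0.06,0,0,0,0],
    [174,-0.4,0.047,0,0,0,0],
    [174,-0.3,0.035,0,0,0,0],
    [174,-0.2,0.024,0,0,0,0],
    [174,-0.2,0.024,0,0,0,0]
  ]
}}

```text
time_s: 10.85
ee_pos: [0.5603, -0.1069, 0.0566]
eef_rot: [3.141, -0.249, 3.023]
force: [0.9, -0.6, -0.3]
grip_width: 0.0295
grip_force: 0.7
```

Emit:
{"method": "apply_moves", "body": {
  "deltas": [
    [174,-0.15,0.018,0,0,0,0],
    [174,-0.1,0.012,0,0,0,0]
  ]
}}

```text
time_s: 11.05
ee_pos: [0.5579, -0.1066, 0.0565]
eef_rot: [3.141, -0.249, 3.023]
force: [2.8, -0.3, 0.3]
grip_width: 0.0298
grip_force: 0.8
```

Emit:
{"method": "apply_moves", "body": {
  "deltas": [
    [174,-0.1,0.012,0,0,0,0]
  ]
}}

```text
time_s: 11.15
ee_pos: [0.5569, -0.1065, 0.0565]
eef_rot: [3.141, -0.249, 3.023]
force: [1.8, 0.4, -0.0]
grip_width: 0.0299
grip_force: 0.9
```

```bash
python3 st.py
```

```text
11.15 q [-0.2406  0.6621  1.4378 -0.0309  1.2895 -1.6804] tcp [ 0.5569 -0.1065  0.0565] C [ 60.888  -57.8643] tipC [ 54.7159 -57.8451] 0.032278157203437 jawaxis C [0.0017 1.    ] f [ 1.8417  0.4416 -0.0123]
z axis C [-0.2469  0.0008] -0.969044399990226
```

Pushing cleanly now. I'll take small steps until it meets the stop.

Emit:
{"method": "apply_moves", "body": {
  "deltas": [
    [174,-0.1,0.012,0,0,0,0],
    [174,-0.05,0.006,0,0,0,0]
  ]
}}

```text
time_s: 11.35
ee_pos: [0.5554, -0.1063, 0.0565]
eef_rot: [3.141, -0.25, 3.023]
force: [2.5, -0.8, 1.2]
grip_width: 0.0296
grip_force: 1.0
```

Emit:
{"method": "apply_moves", "body": {
  "deltas": [
    [174,-0.05,0.006,0,0,0,0],
    [174,-0.05,0.006,0,0,0,0]
  ]
}}

```text
time_s: 11.55
ee_pos: [0.5544, -0.1062, 0.0565]
eef_rot: [3.141, -0.25, 3.023]
force: [1.7, -1.0, 1.9]
grip_width: 0.03
grip_force: 1.0
```

Emit:
{"method": "apply_moves", "body": {
  "deltas": [
    [174,-0.05,0.006,0,0,0,0],
    [174,-0.03,0.004,0,0,0,0]
  ]
}}

```text
time_s: 11.75
ee_pos: [0.5535, -0.106, 0.0565]
eef_rot: [3.141, -0.25, 3.023]
force: [1.6, 0.1, 1.4]
grip_width: 0.0301
grip_force: 1.1
```

Emit:
{"method": "apply_moves", "body": {
  "deltas": [
    [174,-0.05,0.006,0,0,0,0],
    [174,-0.05,0.006,0,0,0,0]
  ]
}}

```text
time_s: 11.95
ee_pos: [0.5525, -0.1059, 0.0565]
eef_rot: [3.141, -0.25, 3.023]
force: [2.3, -0.3, 1.7]
grip_width: 0.0299
grip_force: 1.1
```

Emit:
{"method": "apply_moves", "body": {
  "deltas": [
    [174,-0.05,0.006,0,0,0,0],
    [174,-0.05,0.006,0,0,0,0]
  ]
}}

```text
time_s: 12.15
ee_pos: [0.5515, -0.1058, 0.0564]
eef_rot: [3.141, -0.25, 3.023]
force: [3.0, -0.3, 1.1]
grip_width: 0.0301
grip_force: 1.1
```

Emit:
{"method": "apply_moves", "body": {
  "deltas": [
    [174,-0.05,0.006,0,0,0,0],
    [174,-0.05,0.006,0,0,0,0]
  ]
}}

```text
time_s: 12.35
ee_pos: [0.5506, -0.1057, 0.0565]
eef_rot: [3.141, -0.249, 3.023]
force: [3.4, -0.3, 1.7]
grip_width: 0.0298
grip_force: 2.1
```

```bash
python3 st.py
```

```text
12.35 q [-0.2418  0.65    1.4586 -0.0313  1.2808 -1.6812] tcp [ 0.5506 -0.1057  0.0565] C [ 54.5522 -57.8233] tipC [ 48.3808 -57.8039] 0.032267491853348644 jawaxis C [0.0017 1.    ] f [ 3.4315 -0.2667  1.6857]
z axis C [-0.2469  0.0008] -0.9690521385998084
```

Emit:
{"method": "apply_moves", "body": {
  "deltas": [
    [174,-0.05,0.006,0,0,0,0],
    [174,-0.05,0.006,0,0,0,0]
  ]
}}

```text
time_s: 12.55
ee_pos: [0.5503, -0.1056, 0.0567]
eef_rot: [3.141, -0.247, 3.023]
force: [8.9, -0.8, -0.1]
grip_width: 0.03
grip_force: 4.6
```

Emit:
{"method": "apply_moves", "body": {
  "deltas": [
    [174,-0.04,0.005,0,0,0,0],
    [174,-0.04,0.005,0,0,0,0]
  ]
}}

```text
time_s: 12.75
ee_pos: [0.5501, -0.1056, 0.0569]
eef_rot: [3.141, -0.246, 3.023]
force: [13.2, -1.5, -0.5]
grip_width: 0.0298
grip_force: 6.3
```

Firm against the stop at 13 N. I'll back off, return to the -y side and make a light second push to the fence.

Emit:
{"method": "apply_moves", "body": {
  "deltas": [
    [174,0.5,-0.06,0,0,0,0],
    [174,1,-0.12,0,0,0,0],
    [174,0,0,3.5,0,0,0],
    [174,0,0,4,0,0,0],
    [174,0,0,4,0,0,0],
    [120,0,0,3.5,-0.014,-0.124,0],
    [120,0,0,0,-0.014,-0.124,0],
    [120,-0.7,-0.5,0,0,0,-0.14],
    [120,-0.7,-0.5,0,0,0,-0.14],
    [120,-0.7,-0.5,0,0,0,-0.14]
  ]
}}

```text
time_s: 13.75
ee_pos: [0.542, -0.1223, 0.2062]
eef_rot: [3.14, -0.002, 2.597]
force: [0.9, 0.1, 0.1]
grip_width: 0.0497
grip_force: 0.0
```

Emit:
{"method": "apply_moves", "body": {
  "deltas": [
    [120,-0.7,-0.5,0,0,0,-0.14],
    [120,-0.7,-0.5,0,0,0,-0.14],
    [120,-0.7,-0.5,0,0,0,-0.14],
    [120,-0.7,-0.5,0,0,0,-0.14],
    [120,-0.7,-0.5,0,0,0,-0.14],
    [120,-0.7,-0.5,0,0,0,-0.14],
    [120,-0.7,-0.5,0,0,0,-0.14],
    [120,0,0,0,0,0,-0.14],
    [120,0,0,0,0,0,-0.03],
    [120,0,0,0,0,0,0]
  ]
}}

```text
time_s: 14.75
ee_pos: [0.4934, -0.1572, 0.2061]
eef_rot: [3.141, -0.001, 1.453]
force: [-0.3, 0.3, -0.6]
grip_width: 0.0495
grip_force: 0.0
```

```bash
python3 st.py
```

```text
14.75 q [-0.3795  0.2499  1.6431  0.0008  1.2483 -0.2616] tcp [ 0.4934 -0.1572  0.2061] C [   3.7214 -115.623 ] tipC [   3.7334 -115.6072] 0.18109385605948958 jawaxis C [ 1.    -0.001] f [-0.3474  0.3415 -0.5676]
z axis C [0.0005 0.0006] -0.9999996839682256
```

Emit:
{"method": "apply_moves", "body": {
  "deltas": [
    [120,0,0,-4,0,0,0],
    [120,0,0,-4,0,0,0],
    [120,0,0,-4,0,0,0],
    [120,0,0,-2.2,0,0,0],
    [120,0,0,-0.8,0,0,0],
    [120,0.05,0.4,0,0,0,0],
    [120,0.05,0.4,0,0,0,0],
    [120,0.04,0.3,0,0,0,0],
    [120,0.03,0.25,0,0,0,0],
    [120,0.02,0.15,0,0,0,0]
  ]
}}

```text
time_s: 15.75
ee_pos: [0.4959, -0.1421, 0.0571]
eef_rot: [3.139, 0.0, 1.453]
force: [-0.5, -0.4, -0.7]
grip_width: 0.0496
grip_force: 0.0
```

Emit:
{"method": "apply_moves", "body": {
  "deltas": [
    [120,0.01,0.1,0,0,0,0],
    [120,0.01,0.1,0,0,0,0]
  ]
}}

```text
time_s: 15.95
ee_pos: [0.4959, -0.1402, 0.0566]
eef_rot: [3.139, -0.0, 1.453]
force: [0.7, 0.4, 0.2]
grip_width: 0.0499
grip_force: 0.0
```

```bash
python3 st.py
```

```text
15.95 q [-0.347   0.4414  1.7767  0.0008  0.9214 -0.2298] tcp [ 0.4959 -0.1402  0.0566] C [  4.2333 -98.5199] tipC [  4.2873 -98.5156] 0.03159180669417416 jawaxis C [ 1.     -0.0006] f [0.6783 0.3785 0.2103]
z axis C [0.0022 0.0002] -0.9999976585456487
```

Emit:
{"method": "apply_moves", "body": {
  "deltas": [
    [120,0.01,0.1,0,0,0,0],
    [120,0.01,0.1,0,0,0,0]
  ]
}}

```text
time_s: 16.15
ee_pos: [0.496, -0.1388, 0.0565]
eef_rot: [3.14, 0.001, 1.453]
force: [-1.4, -10.3, 0.1]
grip_width: 0.05
grip_force: 5.1
```

Emit:
{"method": "apply_moves", "body": {
  "deltas": [
    [120,0.01,0.05,0,0,0,0],
    [120,0.01,0.05,0,0,0,0]
  ]
}}

```text
time_s: 16.35
ee_pos: [0.4961, -0.1386, 0.0565]
eef_rot: [3.14, 0.002, 1.453]
force: [-4.7, -15.0, 0.7]
grip_width: 0.0499
grip_force: 7.6
```

Rigid contact at once, so the slab is flush with both. I'll back off, lift and close the jaws on the way to the handle, and a script will work out the arc steps.

Emit:
{"method": "apply_moves", "body": {
  "deltas": [
    [120,-0.05,-0.4,0,0,0,0],
    [120,-0.12,-1,0,0,0,0],
    [255,0,0,3.7,0,0,0],
    [255,0,0,4,0,0,0],
    [255,0,0,4,0,0,0],
    [255,0,0,4,0,0,0],
    [255,0.3,3.5,0,0,0,0],
    [255,0.3,3.5,0,0,0,0],
    [255,0.3,3.5,0,0,0,0],
    [255,0.3,3,0,0,0,0]
  ]
}}

```text
time_s: 17.35
ee_pos: [0.5065, -0.0151, 0.2136]
eef_rot: [3.139, -0.001, 1.453]
force: [0.4, -0.6, 1.3]
grip_width: 0.0005
grip_force: 0.0
```

Run:
```python
from m import *
exec(open("st.py").read())
f=np.radians(np.arange(-3,97.1,4));r=104
y=74+r*np.sin(f)-10*np.cos(f)-8;z=86+r*np.cos(f)+10*np.sin(f)+25
print("world path x,y,z cm then deltas")
W=np.array([[*(O+R@np.array([-.002,a/1000])),b/1000] for a,b in zip(y,z)])*100
D=np.diff(W,axis=0)
for k in range(len(D)): print(k,np.round(np.degrees(f[k+1])),np.round(W[k+1],2),np.round(D[k],2))
print(W[0])
out=[]
for n,b in(("top",(110,120,290,245)),("scene",(195,170,375,330))):
    c=ctrl.camera(n);x0,y0,x1,y1=b;out.append(cv2.resize(c["img"][y0:y1,x0:x1,::-1],(400,340),interpolation=cv2.INTER_CUBIC))
    if n=="scene":
        s=quad(slabmask(c["img"]));print(rect_on(c,s,.038))
cv2.imwrite("pics/p3.png",np.hstack(out))
```

```text
17.35 q [-0.1024  0.2174  1.6652  0.0006  1.2569  0.0152] tcp [ 0.5065 -0.0151  0.2136] C [ 0.1607 26.9895] tipC [ 0.2147 27.0039] 0.1885863633096357 jawaxis C [ 1.     -0.0006] f [ 0.4021 -0.6437  1.3213]
z axis C [0.0022 0.0006] -0.9999974999746832
world path x,y,z cm then deltas
0 1.0 [50.8   1.58 21.52] [0.08 0.72 0.08]
1 5.0 [50.88  2.3  21.55] [0.09 0.72 0.03]
2 9.0 [50.97  3.02 21.53] [ 0.09  0.72 -0.02]
3 13.0 [51.05  3.74 21.46] [ 0.08  0.72 -0.07]
4 17.0 [51.14  4.46 21.34] [ 0.08  0.71 -0.12]
5 21.0 [51.22  5.16 21.17] [ 0.08  0.7  -0.17]
6 25.0 [51.3   5.85 20.95] [ 0.08  0.69 -0.22]
7 29.0 [51.38  6.53 20.68] [ 0.08  0.67 -0.27]
8 33.0 [51.46  7.18 20.37] [ 0.08  0.65 -0.31]
9 37.0 [51.53  7.81 20.01] [ 0.07  0.63 -0.36]
10 41.0 [51.6   8.41 19.61] [ 0.07  0.6  -0.4 ]
11 45.0 [51.67  8.99 19.16] [ 0.07  0.57 -0.44]
12 49.0 [51.73  9.53 18.68] [ 0.06  0.54 -0.48]
13 53.0 [51.79 10.04 18.16] [ 0.06  0.51 -0.52]
14 57.0 [51.85 10.51 17.6 ] [ 0.06  0.47 -0.55]
15 61.0 [51.9  10.94 17.02] [ 0.05  0.43 -0.59]
16 65.0 [51.94 11.33 16.4 ] [ 0.05  0.39 -0.62]
17 69.0 [51.99 11.67 15.76] [ 0.04  0.35 -0.64]
18 73.0 [52.02 11.98 15.1 ] [ 0.04  0.3  -0.66]
19 77.0 [52.05 12.23 14.41] [ 0.03  0.25 -0.68]
20 81.0 [52.07 12.43 13.71] [ 0.02  0.21 -0.7 ]
21 85.0 [52.09 12.59 13.  ] [ 0.02  0.16 -0.71]
22 89.0 [52.11 12.7  12.28] [ 0.01  0.11 -0.72]
23 93.0 [52.11 12.75 11.55] [ 0.01  0.06 -0.73]
24 97.0 [52.11 12.76 10.83] [ 0.    0.01 -0.73]
[50.7123  0.8558 21.4334]
((584.1412963867188, 196.62442016601562), (29.293373107910156, 54.27977752685547), 73.41952514648438)
```

View pics/p3.png

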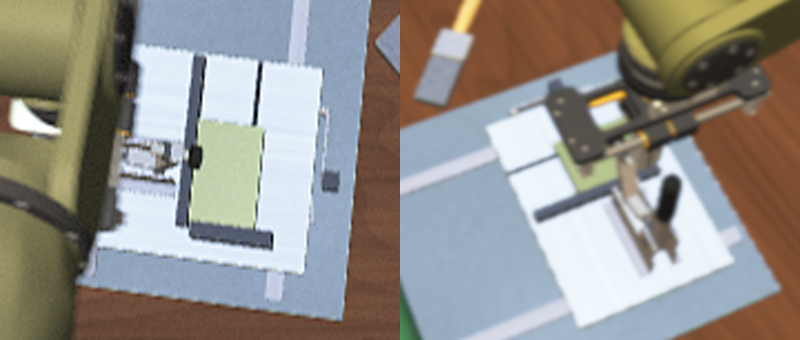

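In the top view the slab sits flush in the corner (its left edge at the fence, x≈197; its bottom at the stop, y≈228). Now I'll swing the handle.

Emit:
{"method": "apply_moves", "body": {
  "deltas": [
    [255,0.05,0.9,0.1,0,0,0],
    [255,0,0.7,0,0,0,0],
    [255,0,0.5,0,0,0,0],
    [255,0.02,0.25,0,0,0,0],
    [255,0.08,0.72,0.08,0,0,0],
    [255,0.09,0.72,0.03,0,0,0],
    [255,0.09,0.72,-0.02,0,0,0],
    [255,0.08,0.72,-0.07,0,0,0]
  ]
}}

```text
time_s: 18.25
ee_pos: [0.5108, 0.0367, 0.2147]
eef_rot: [3.139, -0.0, 1.453]
force: [0.3, -0.6, 0.5]
grip_width: 0.0005
grip_force: 0.2
```

Emit:
{"method": "apply_moves", "body": {
  "deltas": [
    [255,0.08,0.71,-0.12,0,0,0],
    [255,0.08,0.7,-0.17,0,0,0],
    [255,0.08,0.69,-0.22,0,0,0],
    [255,0.08,0.67,-0.27,0,0,0],
    [255,0.08,0.65,-0.31,0,0,0]
  ]
}}

```text
time_s: 18.75
ee_pos: [0.5147, 0.0708, 0.2035]
eef_rot: [3.14, -0.0, 1.453]
force: [-0.1, 0.3, -0.2]
grip_width: 0.0003
grip_force: 0.1
```

Emit:
{"method": "apply_moves", "body": {
  "deltas": [
    [255,0.07,0.63,-0.36,0,0,0],
    [255,0.07,0.6,-0.4,0,0,0],
    [255,0.07,0.57,-0.44,0,0,0],
    [255,0.06,0.54,-0.48,0,0,0]
  ]
}}

```text
time_s: 19.15
ee_pos: [0.5174, 0.0941, 0.1865]
eef_rot: [3.14, -0.0, 1.453]
force: [-0.5, -0.7, -0.0]
grip_width: 0.0004
grip_force: 0.0
```

Emit:
{"method": "apply_moves", "body": {
  "deltas": [
    [255,0.06,0.51,-0.52,0,0,0],
    [255,0.06,0.47,-0.55,0,0,0],
    [255,0.05,0.43,-0.59,0,0,0],
    [255,0.05,0.39,-0.62,0,0,0],
    [255,0.04,0.35,-0.64,0,0,0]
  ]
}}

```text
time_s: 19.65
ee_pos: [0.52, 0.1154, 0.1572]
eef_rot: [3.14, -0.0, 1.453]
force: [-0.2, -0.8, 1.3]
grip_width: 0.0005
grip_force: 0.5
```

Emit:
{"method": "apply_moves", "body": {
  "deltas": [
    [255,0.04,0.3,-0.66,0,0,0],
    [255,0.03,0.25,-0.68,0,0,0]
  ]
}}

```text
time_s: 19.85
ee_pos: [0.5208, 0.1209, 0.1441]
eef_rot: [3.139, -0.0, 1.453]
force: [-1.3, -1.1, 5.2]
grip_width: -0.0001
grip_force: 2.6
```

Emit:
{"method": "apply_moves", "body": {
  "deltas": [
    [255,0.02,0.21,-0.7,0,0,0],
    [255,0.02,0.16,-0.5,0,0,0]
  ]
}}

```text
time_s: 20.05
ee_pos: [0.5211, 0.1245, 0.132]
eef_rot: [3.139, -0.0, 1.453]
force: [-0.8, -2.0, 4.6]
grip_width: 0.0003
grip_force: 2.0
```

Handle force has appeared as expected. Continuing past over-center.

Emit:
{"method": "apply_moves", "body": {
  "deltas": [
    [255,0.01,0.05,-0.5,0,0,0],
    [255,0.01,0.05,-0.5,0,0,0]
  ]
}}

```text
time_s: 20.25
ee_pos: [0.5213, 0.1255, 0.1219]
eef_rot: [3.139, -0.001, 1.453]
force: [0.8, 0.1, 0.7]
grip_width: 0.0003
grip_force: 0.4
```

Emit:
{"method": "apply_moves", "body": {
  "deltas": [
    [255,0,0,-0.5,0,0,0],
    [255,0,0,-0.3,0,0,0]
  ]
}}

```text
time_s: 20.45
ee_pos: [0.521, 0.1252, 0.1135]
eef_rot: [3.141, 0.0, 1.453]
force: [-0.4, -0.8, -0.1]
grip_width: 0.0006
grip_force: 0.0
```

Emit:
{"method": "apply_moves", "body": {
  "deltas": [
    [255,0,0,-0.3,0,0,0],
    [255,0,0,-0.2,0,0,0]
  ]
}}

```text
time_s: 20.65
ee_pos: [0.5215, 0.1253, 0.1098]
eef_rot: [3.139, -0.0, 1.453]
force: [-4.4, -1.4, 17.6]
grip_width: 0.0006
grip_force: 8.4
```

At the stop. I'll lift off, move behind the push bar and look.

Emit:
{"method": "apply_moves", "body": {
  "deltas": [
    [255,0,0,1,0,0,0],
    [255,0,0,3,0,0,0],
    [255,0,0,4,0,0,0],
    [255,0,0,3,0,0,0],
    [255,-0.96,-1.86,0,0,0,0.131],
    [255,-0.96,-1.86,0,0,0,0.131],
    [255,-0.96,-1.86,0,0,0,0.131],
    [255,-0.96,-1.86,0,0,0,0.131],
    [255,-0.96,-1.86,0,0,0,0.131],
    [255,-0.96,-1.86,0,0,0,0.131]
  ]
}}

```text
time_s: 21.65
ee_pos: [0.4632, 0.013, 0.2198]
eef_rot: [3.139, 0.0, 2.244]
force: [0.5, -0.0, -0.4]
grip_width: 0.0004
grip_force: 0.0
```

Emit:
{"method": "apply_moves", "body": {
  "deltas": [
    [255,-0.96,-1.86,0,0,0,0.131],
    [255,-0.96,-1.86,0,0,0,0.131],
    [255,-0.96,-1.86,0,0,0,0.131],
    [255,-0.96,-1.86,0,0,0,0.131],
    [255,-0.96,-1.86,0,0,0,0.131],
    [255,-0.96,-1.86,0,0,0,0.131],
    [255,0,0,0,0,0,0]
  ]
}}

```text
time_s: 22.35
ee_pos: [0.4054, -0.0992, 0.2198]
eef_rot: [3.14, 0.0, 3.027]
force: [0.1, 1.0, 0.1]
grip_width: 0.0004
grip_force: 0.0
```

Run:
```python
from m import *
exec(open("st.py").read())
out=[]
for n,b in(("top",(110,110,290,250)),("scene",(195,180,375,320))):
    c=ctrl.camera(n);x0,y0,x1,y1=b;out.append(cv2.resize(c["img"][y0:y1,x0:x1,::-1],(400,310),interpolation=cv2.INTER_CUBIC))
cv2.imwrite("pics/p4.png",np.hstack(out))
```

```text
22.35 q [-0.3287  0.0094  1.8823  0.0017  1.2499 -1.7856] tcp [ 0.4054 -0.0992  0.2198] C [-90.422  -68.3204] tipC [-90.4129 -68.2805] 0.1947870629205948 jawaxis C [-0.0027  1.    ] f [0.0928 0.9839 0.1201]
z axis C [0.0004 0.0016] -0.9999986581423549
```

View pics/p4.png

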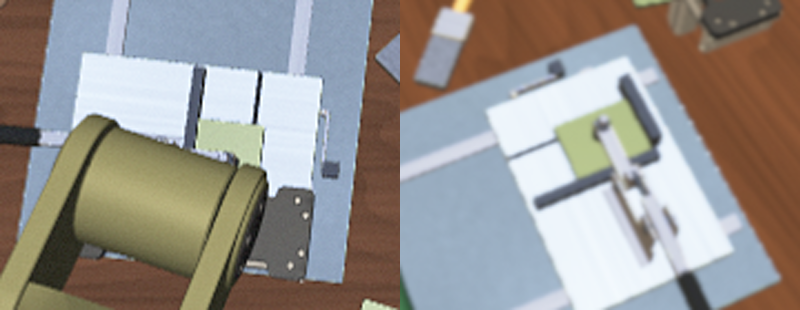

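The clamp is locked (handle level at scene crop (690,290), foot on the slab at (603,127)) and the slab is in its corner. I'll go down behind the push bar and push.

Emit:
{"method": "apply_moves", "body": {
  "deltas": [
    [255,0,0,-4,0,0,0],
    [255,0,0,-4,0,0,0],
    [255,0,0,-4,0,0,0],
    [255,0,0,-2.5,0,0,0],
    [255,0,0,-1,0,0,0],
    [255,0.4,-0.047,0,0,0,0],
    [255,0.4,-0.047,0,0,0,0],
    [255,0.3,-0.035,0,0,0,0],
    [255,0.3,-0.035,0,0,0,0],
    [255,0.3,-0.035,0,0,0,0]
  ]
}}

```text
time_s: 23.45
ee_pos: [0.4234, -0.0999, 0.0649]
eef_rot: [3.14, 0.0, 3.025]
force: [-3.4, -0.0, 3.4]
grip_width: 0.0004
grip_force: 1.6
```

Emit:
{"method": "apply_moves", "body": {
  "deltas": [
    [255,0.2,-0.023,0,0,0,0],
    [255,0.2,-0.023,0,0,0,0],
    [255,0.2,-0.023,0,0,0,0],
    [255,0.3,-0.035,0,0,0,0],
    [255,0.4,-0.047,0,0,0,0],
    [255,0.4,-0.047,0,0,0,0]
  ]
}}

```text
time_s: 24.05
ee_pos: [0.4403, -0.1019, 0.0643]
eef_rot: [3.14, -0.0, 3.025]
force: [-4.3, 0.4, 3.3]
grip_width: 0.0002
grip_force: 2.1
```

Emit:
{"method": "apply_moves", "body": {
  "deltas": [
    [255,0.4,-0.047,0,0,0,0],
    [255,0.4,-0.047,0,0,0,0],
    [255,0.4,-0.047,0,0,0,0],
    [255,0.4,-0.047,0,0,0,0],
    [255,0.4,-0.047,0,0,0,0],
    [255,0.4,-0.047,0,0,0,0],
    [255,0.4,-0.047,0,0,0,0],
    [255,0.4,-0.047,0,0,0,0]
  ]
}}

```text
time_s: 24.85
ee_pos: [0.4724, -0.1056, 0.0643]
eef_rot: [3.14, -0.0, 3.025]
force: [-4.4, 1.9, 3.4]
grip_width: 0.0001
grip_force: 2.0
```

```bash
python3 st.py
```

```text
24.85 q [-0.2966  0.3719  1.8583  0.0025  0.9121 -1.7524] tcp [ 0.4724 -0.1056  0.0643] C [-23.1845 -66.844 ] tipC [-23.1928 -66.7919] 0.03930053655640792 jawaxis C [-0.0006  1.    ] f [-4.3655  1.8693  3.3571]
z axis C [-0.0003  0.0021] -0.9999977779784546
```

Emit:
{"method": "apply_moves", "body": {
  "deltas": [
    [255,0.4,-0.047,0,0,0,0],
    [255,0.4,-0.047,0,0,0,0],
    [255,0.4,-0.047,0,0,0,0],
    [255,0.4,-0.047,0,0,0,0],
    [255,0.4,-0.047,0,0,0,0],
    [255,0.4,-0.047,0,0,0,0]
  ]
}}

```text
time_s: 25.45
ee_pos: [0.4964, -0.1084, 0.0643]
eef_rot: [3.14, -0.0, 3.025]
force: [-3.5, 3.0, 2.5]
grip_width: 0.0001
grip_force: 2.0
```

Emit:
{"method": "apply_moves", "body": {
  "deltas": [
    [255,0.3,-0.035,0,0,0,0],
    [255,0.3,-0.035,0,0,0,0],
    [255,0.3,-0.035,0,0,0,0],
    [255,0.3,-0.035,0,0,0,0]
  ]
}}

```text
time_s: 25.85
ee_pos: [0.5077, -0.1097, 0.0643]
eef_rot: [3.139, -0.002, 3.025]
force: [-9.5, 2.7, 6.6]
grip_width: 0.0004
grip_force: 5.1
```

Emit:
{"method": "apply_moves", "body": {
  "deltas": [
    [255,0.2,-0.023,0,0,0,0],
    [255,0.2,-0.023,0,0,0,0],
    [255,0.2,-0.023,0,0,0,0]
  ]
}}

```text
time_s: 26.15
ee_pos: [0.5138, -0.1104, 0.0643]
eef_rot: [3.14, -0.001, 3.025]
force: [-6.9, 4.2, 5.4]
grip_width: 0.0007
grip_force: 3.8
```

```bash
python3 st.py
```

```text
26.15 q [-0.2823  0.4493  1.7416  0.0022  0.9524 -1.7379] tcp [ 0.5138 -0.1104  0.0643] C [ 18.5423 -66.8304] tipC [ 18.506  -66.7785] 0.03930791339301923 jawaxis C [-0.0006  1.    ] f [-6.8904  4.1509  5.4482]
z axis C [-0.0014  0.0021] -0.9999967992370682
```

Within the ledge zone; about 10 mm to go, in small steps.

Emit:
{"method": "apply_moves", "body": {
  "deltas": [
    [255,0.2,-0.023,0,0,0,0],
    [255,0.2,-0.023,0,0,0,0]
  ]
}}

```text
time_s: 26.35
ee_pos: [0.5178, -0.1109, 0.0643]
eef_rot: [3.14, -0.001, 3.025]
force: [-7.7, 3.8, 4.4]
grip_width: 0.0005
grip_force: 3.8
```

Emit:
{"method": "apply_moves", "body": {
  "deltas": [
    [255,0.15,-0.018,0,0,0,0],
    [255,0.15,-0.018,0,0,0,0]
  ]
}}

```text
time_s: 26.55
ee_pos: [0.5209, -0.1113, 0.0643]
eef_rot: [3.14, -0.001, 3.025]
force: [-5.3, 3.6, 4.5]
grip_width: 0.0005
grip_force: 2.9
```

Emit:
{"method": "apply_moves", "body": {
  "deltas": [
    [255,0.1,-0.012,0,0,0,0],
    [255,0.1,-0.012,0,0,0,0]
  ]
}}

```text
time_s: 26.75
ee_pos: [0.5233, -0.1116, 0.0643]
eef_rot: [3.14, 0.0, 3.025]
force: [-2.6, 2.2, 1.4]
grip_width: 0.0003
grip_force: 1.7
```

Emit:
{"method": "apply_moves", "body": {
  "deltas": [
    [255,0.1,-0.012,0,0,0,0]
  ]
}}

```text
time_s: 26.85
ee_pos: [0.5242, -0.1117, 0.0643]
eef_rot: [3.14, -0.0, 3.025]
force: [-3.1, 1.6, 0.9]
grip_width: 0.0003
grip_force: 1.8
```

Emit:
{"method": "apply_moves", "body": {
  "deltas": [
    [255,0.08,-0.01,0,0,0,0],
    [255,0.05,-0.006,0,0,0,0]
  ]
}}

```text
time_s: 27.05
ee_pos: [0.5254, -0.1119, 0.0643]
eef_rot: [3.14, -0.0, 3.025]
force: [-4.0, 2.4, 0.8]
grip_width: 0.0006
grip_force: 1.8
```

Emit:
{"method": "apply_moves", "body": {
  "deltas": [
    [255,0.05,-0.006,0,0,0,0],
    [255,0.05,-0.006,0,0,0,0]
  ]
}}

```text
time_s: 27.25
ee_pos: [0.5263, -0.112, 0.0643]
eef_rot: [3.14, -0.0, 3.025]
force: [-2.2, 1.8, 0.9]
grip_width: 0.0005
grip_force: 1.8
```

Emit:
{"method": "apply_moves", "body": {
  "deltas": [
    [255,0.05,-0.006,0,0,0,0],
    [255,0.05,-0.006,0,0,0,0]
  ]
}}

```text
time_s: 27.45
ee_pos: [0.5265, -0.112, 0.0643]
eef_rot: [3.14, -0.003, 3.025]
force: [-13.8, 2.2, 8.5]
grip_width: 0.0005
grip_force: 6.9
```

Emit:
{"method": "apply_moves", "body": {
  "deltas": [
    [255,0.05,-0.006,0,0,0,0],
    [255,0.04,-0.005,0,0,0,0]
  ]
}}

```text
time_s: 27.65
ee_pos: [0.5266, -0.112, 0.0643]
eef_rot: [3.139, -0.005, 3.025]
force: [-20.5, 3.2, 13.5]
grip_width: 0.0005
grip_force: 10.3
```

End stop reached, after the catch force had dropped. I'll back off and rise clear.

Emit:
{"method": "apply_moves", "body": {
  "deltas": [
    [255,-0.3,0.035,0,0,0,0],
    [255,-1.5,0.18,0,0,0,0],
    [255,-2,0.2,0,0,0,0],
    [255,-1,0,4,0,0,0],
    [255,-1,0,4,0,0,0],
    [255,-1,0,4,0,0,0],
    [255,-1,0,3,0,0,0],
    [255,-1,-4,1,0,0,0],
    [255,-1,-4,0,0,0,0],
    [255,-1,-4,0,0,0,0]
  ]
}}

```text
time_s: 28.65
ee_pos: [0.4201, -0.2297, 0.2253]
eef_rot: [3.141, 0.002, 3.026]
force: [0.5, -0.3, -0.2]
grip_width: 0.0003
grip_force: 0.0
```

Emit:
{"method": "apply_moves", "body": {
  "deltas": [
    [255,-1,-4,0,0,0,0],
    [255,-1,-4,0,0,0,0],
    [255,0,-4,0,0,0,0],
    [255,0,-4,0,0,0,0],
    [255,0,-4,0,0,0,0],
    [255,0,0,0,0,0,0],
    [255,0,0,0,0,0,0]
  ]
}}

```text
time_s: 29.35
ee_pos: [0.4001, -0.4285, 0.2239]
eef_rot: [3.14, -0.0, 3.024]
force: [-0.2, 0.7, -0.2]
grip_width: 0.0005
grip_force: 0.0
```

Run:
```python
from m import *
exec(open("st.py").read())
out=[]
for n,b in(("top",(110,80,290,220)),("scene",(175,190,355,330))):
    c=ctrl.camera(n);x0,y0,x1,y1=b;out.append(cv2.resize(c["img"][y0:y1,x0:x1,::-1],(400,310),interpolation=cv2.INTER_CUBIC))
    if n=="top":
        m=cv2.morphologyEx(whitemask(c["img"])|slabmask(c["img"]),cv2.MORPH_CLOSE,np.ones((15,15)));print(rect_on(c,quad(m),.026))
cv2.imwrite("pics/p5.png",np.hstack(out))
```

```text
29.35 q [-0.8827  0.3866  1.4205  0.0013  1.3359 -2.3361] tcp [ 0.4001 -0.4285  0.2239] C [ -57.2357 -396.0078] tipC [ -57.24   -395.9602] 0.19892511750750871 jawaxis C [0.0006 1.    ] f [-0.2     0.6817 -0.2256]
z axis C [-0.0002  0.0019] -0.9999981670349641
((194.3898162841797, -192.2296142578125), (419.2330322265625, 1147.3621826171875), 19.35723114013672)
```

View pics/p5.png

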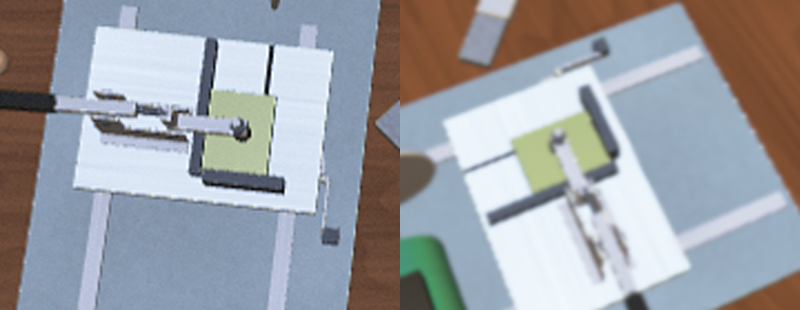

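The picture shows the carriage forward with the catch leaf straight behind its ledge at (323,178). The clamp is locked and the slab is flush.

```bash
python3 -c "
from station import ctrl
print(ctrl.hand_in())"
```

```text
the job is handed in; nothing more can be done
None
```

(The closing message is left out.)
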